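# Lock a drying cartridge into a push-fit gas port

## Robot

A 6-joint arm with a two-finger parallel gripper is mounted at the origin on the work surface. World frame = base frame: x ahead of the robot, y to its left, z up, the work surface at z = 0. Lengths are in mm, angles in rad, forces in N, time in s.
With the tool pointing down it reaches from about 400 to 925 mm from the base axis. Payload 3.4 kg.
Tool frame: the origin (TCP) lies midway between the tips of the shut fingers; the grasp point (between the pads) lies 19 mm behind it; z points along the fingers, y is the line along which they close (so a half turn about z gives the same grasp; the last joint's range is limited). The gripper opens to 85 mm and grips with 20 to 120 N. Pads are 22 mm wide; open, the fingers measure 114 mm over their backs; the gripper's body (76 mm by 85 mm) begins 54 mm behind the grasp point. The pads swing forward as they close: fully open they stand 13 mm farther back than shut.
Start: joints at [-1.264, 0.307, 1.506, -0, 1.328, -0.073], TCP at [213.683, -533.826, 231.305] pointing down, gripper open.
Joint ranges: [-3.12, 3.12], [-1.05, 2.28], [0.14, 2.33], [-1.42, 4.57], [0.1, 2.73], [-2.68, 2.68]. Speed limits (rad/s): [2.57, 2.57, 3.14, 3.14, 3.14, 3.14].

## Interface

Orientations are given as a unit quaternion [w, x, y, z].
In Python, from bench import manip gives the robot as it stands.
- The arm moves only by the tool servo_tool, never from a script. Its argument "deltas" is a list of rows, each a list of 3 entries, a list of its own where there are three numbers: the shift along the tool's x, y, z in mm, then the turn, a rotation vector about the tool's x, y, z in rad, then the opening, from 0 (shut) to 1 (fully open). In form: [[[tx, ty, tz], [ax, ay, az], claw], ...]. A call has 1 to 12 rows; each row is the pose to reach, as a shift and turn from the pose commanded when the call began, along the tool's axes at that moment; what a row does not reach only later rows make up. A row lasts 1/10 s, in which the tool goes at most 50 mm and 8.59 degrees, less where a joint would pass 70% of its speed; a pose out of reach is approached as far as the arm can. A call with a gripper value outside its range is refused whole. The fingers move at their own pace and stop on an object; "force" is the grip in N (left out, the last holds). Time passes only in rows, so rows that repeat a pose let the fingers close. It gives the time, the measured TCP pose, the force, the opening and the grip force at its end, in the units of the state.
- manip.read_state(): the state, without advancing time (a new reading comes with each control period).
- manip.camera(name): name is "scene" or "side" or "wrist"; returns the picture (420x560x3 uint8, red, green, blue); there is no depth.
- manip.camera_params(name): a dict with "fx", "fy", "cx", "cy" (pixels), "R" (3x3) and "t" (3): a world point X has camera coordinates R X + t. Camera axes: x right, y down, z forward; pixel columns grow to the right and rows downward; lengths in mm; the calibration is good to about 2 mm. The wrist camera is an equidistant fisheye: a pixel r from the principal point sees the ray r / f radians off the axis. A picture is of the moment at which its call begins: read the wrist's pose just before it. camera_params takes no time and is no camera call; for the wrist camera it gives the pose at the moment of the call.
- manip.close_job(): hands the job in; it is judged then, once.
The state is a dict: "clock": time; "joints": joint angles; "joint_velocities": joint speeds; "tau": joint torques, N m; "eef_pos": TCP position; "tcp_rot": TCP orientation; "wrist_force": force on the tool from outside, world axes, zero at the start; "wrist_torque": the same for the moment, N m; "opening": finger opening in mm; "finger_force": force on a finger pad.
Only numpy, scipy, OpenCV 4.12 (cv2) and the standard library are available. Lean on these libraries where they do the work, as an engineer would, in place of code of your own. Each camera call takes 0.05 s, during which the arm holds its last target. There are 200 camera calls.

## Task

Take the drying cartridge with the blue filling out of its cork stand and push its steel spigot straight down into the open blue-ringed push-fit port of the gas manifold until it locks, then, still holding it, tug it upwards with about 10 N to prove that it holds. Let go and leave it standing locked in the port; never load it against the port with more than 20 N in either direction, and leave the pink cartridge and the other things on the bench where they are.

Things in the scene. Friction and masses are not known exactly. Their poses are not given: they have to be found in the camera images.
- fresh_mid (a point): Centre (half-way up) of the body of the cartridge with the BLUE filling and white end caps, the one to use. Body 36 mm in diameter, 60 mm tall (30 mm above and below this point), z up along its axis, round. It stands upright with its steel spigot down in a hole of one of the two cork stands (which one varies), its underside on the cork's top. Mass 0.10 to 0.16 kg.
- fresh_tip (a point): Tip (lower end, on the axis) of the blue cartridge's steel spigot, 91 mm below the body's centre. The spigot is 14 mm in diameter and 61 mm long; its lowest 8 mm taper to 8 mm diameter, and 13 to 20 mm above the tip is a 9 mm wide locking groove.
- stand_fresh: The fixed cork block that holds the blue cartridge, 70 x 70 x 66 mm tall, origin at the centre of its underside, with an 18 mm vertical through hole at its centre. The pink cartridge's stand is alike.
- port_mouth (a point): Centre of the open port's mouth, 72 mm above the bench: top of the square 44 x 44 mm aluminium tower with a blue ring. Bore vertical, 15.6 mm, mouth chamfered 3 mm. At a tip depth of 20 to 36 mm two spring jaws begin to resist (up to about 9 N). They snap into the groove, and lock, at a depth between 35 and 51 mm, 15 mm after that; it differs from port to port and cannot be seen.
- manifold: The gas manifold, fixed: grey base plate 100 (x) x 200 (y) x 12 mm, origin at the centre of its underside; open tower 50 mm along -y, blanked port with red plug (72 mm high, not used) 50 mm along +y. Over the last 4 mm before locking a spring valve also pushes back (1 to 3 N; at most 9 N in all). 1.5 mm past locking is a hard stop, where the force rises steeply past 10 N.
- collet (a joint): Lift (m) of the lock inside the port: 0 at rest, up to 0.003 when a LOCKED cartridge is pulled up. It starts to lift at about 3 N of pull, passes 0.0015 at about 5 N, stops at 6 to 7 N, and springs back after. Pushing down, or pulling an unlocked cartridge (which just comes out), does not lift it. Pulled, a locked cartridge rises at most 6 mm in all from the hard stop.
- spent_mid (a point): Centre of the body of the other cartridge, the same shape but with PINK filling, in the other cork stand (66 mm high). Leave it alone.
- plug_dark: Loose black rock core plug, 38 mm diameter, 30 mm tall; origin at the centre of its underside. Bystander.
- plug_grey: Loose dark grey rock core plug, 38 mm diameter, 26 mm tall; origin at the centre of its underside. Bystander.
- plug_pale: Loose sand-coloured rock core plug, 38 mm diameter, 26 mm tall; origin at the centre of its underside. Bystander.
- jar_mid (a point): Centre of a loose amber jar with a white cap, 52 mm diameter, 70 mm tall. Bystander.
- spatula: Loose steel lab micro-spatula lying on the bench, 150 mm long, 14 mm wide; origin under its middle. Bystander.
Things that resemble listed ones, but are neither listed nor needed, are in the scene too. Leave any green or red look-alike of the part that bears fresh_mid alone.

How it is judged:
By the outcome, as a careful person would: the job done as asked, in the order asked, and still so for the second after the job is handed in, with the robot touching nothing.
It also fails if it takes over 58 s, if anything falls off the work surface, if the arm or the gripper's body presses on something with over 40 N, if the wrist force passes 120 N, or if a joint passes its speed limit or range.

## Working session

There is one attempt and no reset: what is moved stays moved. The work goes in short steps, Python scripts to look and compute and a tool call to move; the robot and the scene stay as the last step left them, time stands still between calls to the robot, and variables do not carry over. Pictures are saved under pics/ and viewed, at most 10 in all, crops included, and the job is handed in when it is done.

Besides the shell and the picture viewer there is one more tool, called after "Call:" by a JSON object that holds its "method" and its "body". servo_tool: Moves the arm, as the interface text tells. Its arguments: {"type":"object","properties":{"deltas":{"type":"array","items":{"type":"array"}},"force":{"type":"number"}},"required":["deltas"]}

```bash
mkdir -p pics; cat > h.py <<'E'
import cv2, numpy as np
from bench import manip
def P(name): 
    p=manip.camera_params(name); return p
def snap(name,fn):
    p=P(name); im=manip.camera(name); cv2.imwrite('pics/'+fn,im[:,:,::-1]); return im,p
def ray(name,p,u,v):
    x=(u-p['cx'])/p['fx']; y=(v-p['cy'])/p['fy']
    if name=='wrist':
        r=np.hypot(x,y); d=np.array([x/r*np.sin(r),y/r*np.sin(r),np.cos(r)]) if r>1e-9 else np.array([0,0,1.])
    else: d=np.array([x,y,1.])
    R=np.array(p['R']); t=np.array(p['t']); return -R.T@t, R.T@d
def atz(name,p,u,v,z):
    c,d=ray(name,p,u,v); return c+d*(z-c[2])/d[2]
def proj(name,p,X):
    c=np.array(p['R'])@np.array(X,float)+np.array(p['t'])
    if name=='wrist':
        r=np.hypot(c[0],c[1]); th=np.arctan2(r,c[2]); s=th/max(r,1e-9)
        return np.array([p['cx']+p['fx']*c[0]*s,p['cy']+p['fy']*c[1]*s])
    return np.array([p['cx']+p['fx']*c[0]/c[2],p['cy']+p['fy']*c[1]/c[2]])
E
python3 - <<'E'
from h import *
a,p=snap('scene','s0.png'); b,q=snap('side','d0.png')
s=manip.read_state(); print(s)
for n in('scene','side'):
    p=P(n); print(n,p['fx'],ray(n,p,280,210))
E
```

```text
{'clock': 0.1, 'joints': array([-1.26348705e+00,  3.07524159e-01,  1.50753385e+00,  1.29723744e-05,
        1.32840909e+00, -7.34796263e-02]), 'joint_velocities': array([-0.0020217 , -0.00074903, -0.00190548, -0.00114861, -0.00050701,
        0.00136228]), 'tau': array([-3.02027720e-04, -4.58531320e+01, -2.52607834e+01, -1.36859235e-04,
        5.50739016e-03, -3.78285264e-06]), 'eef_pos': array([ 213.50400007, -533.22146743,  230.46164174]), 'tcp_rot': array([-9.31558940e-04,  9.81929527e-01,  1.89244617e-01, -1.03073637e-04]), 'wrist_force': array([-0.49497043,  0.42360641, -0.55096984]), 'wrist_torque': array([ 0.02344711, -0.00682064,  0.03241568]), 'finger_force': 0.0, 'opening': 85.38289316287492}
scene 458.721554967967 (array([1223.9666734 ,  234.84112504,  771.47720753]), array([-0.67222896, -0.23888032, -0.7008042 ]))
side 427.53815922966686 (array([ 536.26069048, -890.56823514,  890.28172981]), array([ 0.0352233 ,  0.73210838, -0.68041493]))
```

View pics/s0.png

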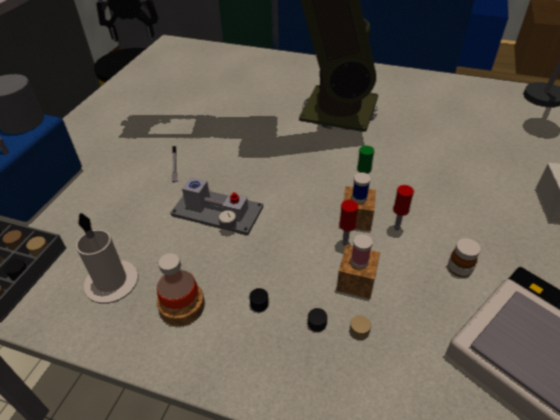

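View pics/d0.png

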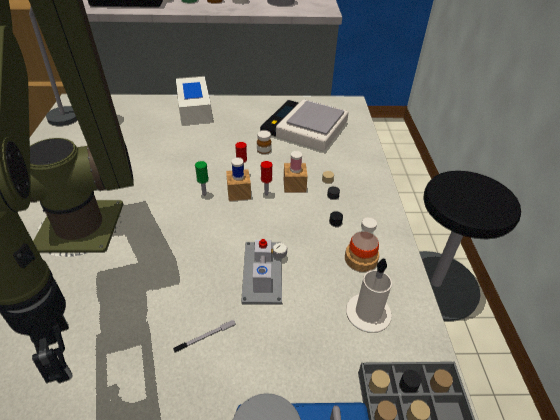

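Candidates: blue body scene (361,187) / side (238,168); pink (361,249)/(296,163); green (366,160)/(202,172); red (348,215)/(267,172) and (403,200)/(241,151). The blue one with white caps in a cork stand fits. The open port is the tower with the blue ring, scene (195,190) / side (262,272). I'll confirm both in an enlarged crop.

```bash
python3 - <<'E'
import cv2,numpy as np
a=cv2.imread('pics/s0.png');b=cv2.imread('pics/d0.png')
r=lambda i,x,y,w,h:cv2.resize(i[y:y+h,x:x+w],(400,300),interpolation=cv2.INTER_CUBIC)
o=np.vstack([np.hstack([r(a,320,140,100,75),r(b,190,130,100,75)]),np.hstack([r(a,165,165,100,75),r(b,220,225,100,75)])])
cv2.imwrite('pics/c0.png',o)
E
```

```text
(no output)
```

View pics/c0.png

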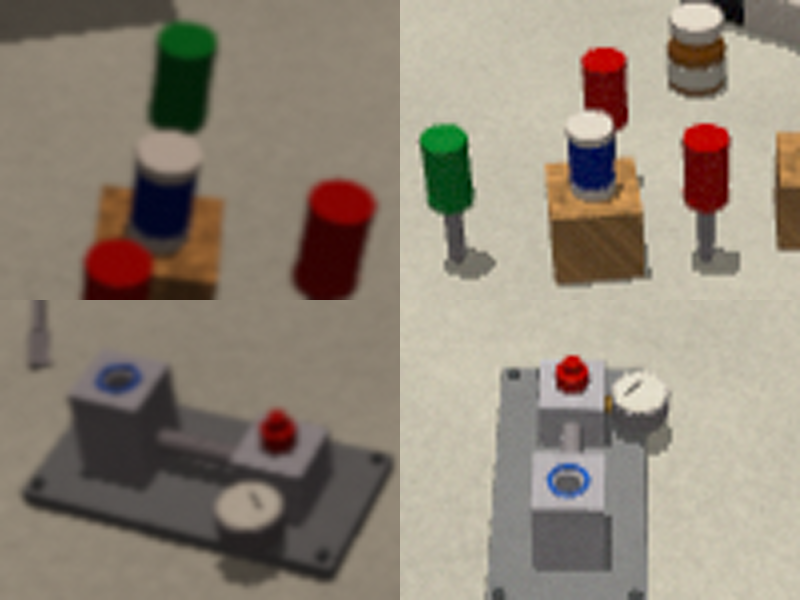

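Crop shows the blue cartridge in cork, cap top at scene (362,175) and side (237.5,160.5). The blue ring is at scene (194.8,184.5) and side (262,270).

```bash
python3 - <<'E'
from h import *
from scipy.spatial.transform import Rotation as Ro
p,q=P('scene'),P('side')
for n,a,b,z in [('blue',(362,175),(237.5,160.5),126),('port',(194.8,184.5),(262,270),72),('green',(366.7,150),(201.2,164),121),('red1',(349.5,203.8),(266.2,164.2),121),('red2',(405,190),(241.2,145),121)]:
    c,d=ray('scene',p,*a); e,f=ray('side',q,*b)
    s=np.linalg.lstsq(np.c_[d,-f],e-c,rcond=None)[0]
    print(n,atz('scene',p,*a,z).round(1),atz('side',q,*b,z).round(1),((c+s[0]*d+e+s[1]*f)/2).round(1))
s=manip.read_state(); w=s['tcp_rot']; print(Ro.from_quat([*w[1:],w[0]]).as_matrix().round(3))
E
```

```text
blue [449.  150.3 126. ] [454.  149.6 126. ] [453.1 149.9 127.5]
port [ 532.  -218.9   72. ] [ 529.2 -225.    72. ] [ 528.8 -221.5   68.2]
green [351.  142.5 121. ] [346.5 138.3 121. ] [346.  142.2 117.7]
red1 [540.4 143.1 121. ] [540.  138.3 121. ] [539.4 142.4 118.9]
red2 [464.5 245.2 121. ] [461.2 238.7 121. ] [460.6 245.1 117.1]
[[ 0.928  0.372 -0.001]
 [ 0.372 -0.928  0.002]
 [ 0.    -0.002 -1.   ]]
```

Call:
{"method": "servo_tool", "body": {"deltas": [[[32, -17, 0], [0, 0, 0], 1], [[65, -35, 0], [0, 0, 0], 1], [[97, -52, 0], [0, 0, 0], 1], [[130, -70, 0], [0, 0, 0], 1], [[162, -87, 0], [0, 0, 0], 1], [[195, -105, 0], [0, 0, 0], 1], [[227, -122, 0], [0, 0, 0], 1], [[260, -140, 0], [0, 0, 0], 1], [[292, -157, 0], [0, 0, 0], 1], [[325, -175, 0], [0, 0, 0], 1], [[325, -175, 0], [0, 0, 0], 0.8]]}}

```text
clock: 1.2
eef_pos: [452.5, -247.1, 231.0]
tcp_rot: [-0.001, 0.981, 0.191, 0.001]
wrist_force: [-0.5, -1.6, -0.5]
opening: 73.3
finger_force: 0.0
```

Call:
{"method": "servo_tool", "body": {"deltas": [[[15, -37, 0], [0, 0, 0], 0.8], [[30, -74, 0], [0, 0, 0], 0.8], [[45, -111, 0], [0, 0, 0], 0.8], [[60, -148, 0], [0, 0, 0], 0.8], [[75, -186, 0], [0, 0, 0], 0.8], [[90, -223, 0], [0, 0, 0], 0.8], [[105, -260, 0], [0, 0, 0], 0.8], [[120, -297, 0], [0, 0, 0], 0.8], [[135, -334, 0], [0, 0, 0], 0.8], [[149, -371, 0], [0, 0, 0], 0.8], [[149, -371, 0], [0, 0, 0], 0.8], [[149, -371, 0], [0, 0, 0], 0.8]]}}

```text
clock: 2.4
eef_pos: [450.5, 149.2, 231.0]
tcp_rot: [0.0, 0.982, 0.19, -0.0]
wrist_force: [-0.4, 0.1, 0.6]
opening: 68.6
finger_force: 0.0
```

```bash
python3 - <<'E'
from h import *
s=manip.read_state(); print(s['eef_pos'],s['wrist_force'],s['opening'],s['joints'])
a,p=snap('wrist','w1.png'); print(ray('wrist',p,280,210), proj('wrist',p,[452,150,126]))
E
```

```text
[450.46285707 149.17674067 230.96853489] [-0.36758475  0.08085476  0.63734602] 68.59145986829326 [ 2.31490657e-01  1.66877961e-01  1.70423085e+00 -9.91199695e-04
  1.27146848e+00  1.41949909e+00]
(array([517.54190203, 176.15280006, 371.92594529]), array([-0.28287306, -0.11137481, -0.95266914])) [280.47995416 200.42162913]
```

View pics/w1.png

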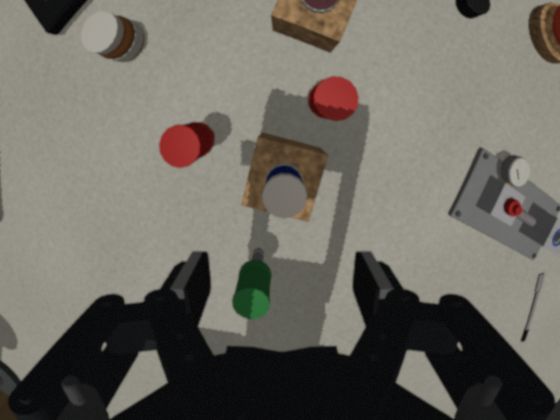

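Wrist view: the blue cartridge's white cap is centred at about (285,196), with green at (251,298) and reds at (334,98) and (182,146). The pads flank free space.

```bash
python3 - <<'E'
from h import *
p=P('wrist'); im=cv2.imread('pics/w1.png').astype(int)
# white cap blob
hsv=cv2.cvtColor(im.astype(np.uint8),cv2.COLOR_BGR2HSV)
print(hsv[196,285],hsv[196,340],hsv[180,260])
for (u,v,z) in [(285,196,126),(251,298,121),(334,98,121),(182,146,121)]: print(atz('wrist',p,u,v,z).round(1))
c=cv2.resize(cv2.imread('pics/w1.png')[150:240,225:345],(800,600),interpolation=cv2.INTER_CUBIC); cv2.imwrite('pics/c1.png',c)
E
```

```text
[ 20  27 115] [27 27 95] [ 16 115  93]
[456.7 147.3 126. ]
[354.8 139.3 121. ]
[541.7 141.1 121. ]
[463.5 238.3 121. ]
```

View pics/c1.png

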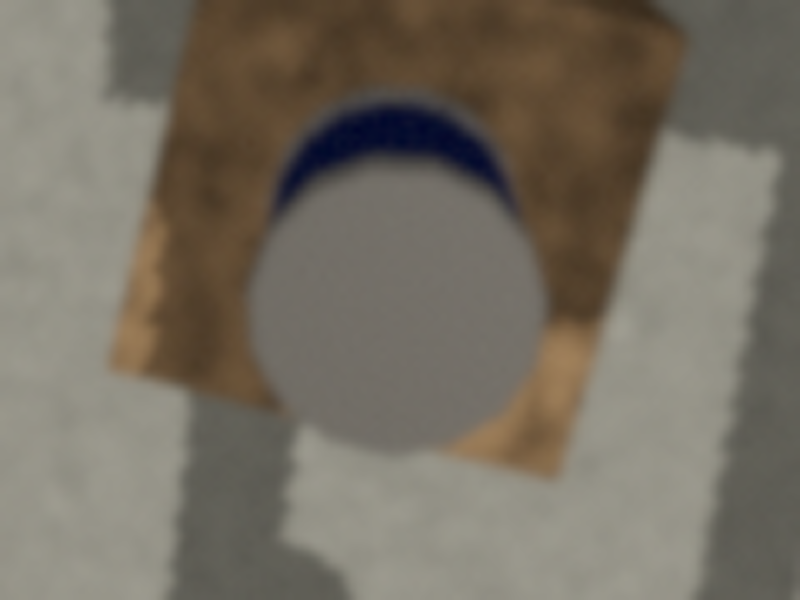

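Call:
{"method": "servo_tool", "body": {"deltas": [[[4, 2.5, 20], [0, 0, 0], 0.8], [[4, 2.5, 45], [0, 0, 0], 0.8], [[4, 2.5, 70], [0, 0, 0], 0.8], [[4, 2.5, 95], [0, 0, 0], 0.8], [[4, 2.5, 115], [0, 0, 0], 0.8], [[4, 2.5, 135], [0, 0, 0], 0.8], [[4, 2.5, 150], [0, 0, 0], 0.8], [[4, 2.5, 157], [0, 0, 0], 0.8], [[4, 2.5, 157], [0, 0, 0], 0.8]], "force": 60}}

```text
clock: 3.35
eef_pos: [454.9, 146.9, 73.5]
tcp_rot: [0.0, 0.982, 0.188, -0.001]
wrist_force: [-0.5, -0.4, -0.3]
opening: 68.3
finger_force: 0.0
```

Call:
{"method": "servo_tool", "body": {"deltas": [[[0, 0, 0], [0, 0, 0], 0.6], [[0, 0, 0], [0, 0, 0], 0.5], [[0, 0, 0], [0, 0, 0], 0.4], [[0, 0, 0], [0, 0, 0], 0.3], [[0, 0, 0], [0, 0, 0], 0.2], [[0, 0, 0], [0, 0, 0], 0.2], [[0, 0, 0], [0, 0, 0], 0.2], [[0, 0, 0], [0, 0, 0], 0.2]], "force": 60}}

```text
clock: 4.15
eef_pos: [456.2, 148.4, 75.4]
tcp_rot: [0.0, 0.982, 0.19, 0.001]
wrist_force: [0.0, -1.2, 6.4]
opening: 34.8
finger_force: 59.1
```

Call:
{"method": "servo_tool", "body": {"deltas": [[[0, 0, -5], [0, 0, 0], 0.2], [[0, 0, -15], [0, 0, 0], 0.2], [[0, 0, -30], [0, 0, 0], 0.2], [[0, 0, -50], [0, 0, 0], 0.2], [[0, 0, -70], [0, 0, 0], 0.2], [[0, 0, -90], [0, 0, 0], 0.2], [[0, 0, -105], [0, 0, 0], 0.2], [[0, 0, -115], [0, 0, 0], 0.2], [[0, 0, -115], [0, 0, 0], 0.2]]}}

```text
clock: 5.05
eef_pos: [456.4, 148.7, 191.0]
tcp_rot: [-0.0, 0.982, 0.189, 0.002]
wrist_force: [-0.1, 0.6, -1.2]
opening: 34.6
finger_force: 59.8
```

Call:
{"method": "servo_tool", "body": {"deltas": [[[-12, 29, 0], [0, 0, 0], 0.2], [[-23, 58, 0], [0, 0, 0], 0.2], [[-35, 87, 0], [0, 0, 0], 0.2], [[-46, 115, 0], [0, 0, 0], 0.2], [[-57, 144, 0], [0, 0, 0], 0.2], [[-65, 168, 0], [0, 0, 0], 0.2], [[-65, 200, 0], [0, 0, 0], 0.2], [[-65, 230, 0], [0, 0, 0], 0.2], [[-65, 260, 0], [0, 0, 0], 0.2], [[-65, 290, 0], [0, 0, 0], 0.2], [[-65, 310, 0], [0, 0, 0], 0.2], [[-65, 310, 0], [0, 0, 0], 0.2]]}}

```text
clock: 6.25
eef_pos: [511.3, -165.8, 188.5]
tcp_rot: [0.0, 0.982, 0.188, -0.0]
wrist_force: [0.0, 0.3, -0.8]
opening: 34.8
finger_force: 60.1
```

```bash
python3 - <<'E'
from h import *
s=manip.read_state(); print(s['eef_pos'],s['wrist_force'],s['opening'],s['tcp_rot'])
a,p=snap('wrist','w2.png'); a,_=snap('side','d2.png'); print(proj('wrist',p,[530,-222,72]),proj('wrist',p,s['eef_pos']+[0,0,50]),proj('wrist',p,s['eef_pos']+[0,0,-62]))
E
```

```text
[ 511.29937621 -165.80397158  188.54043604] [ 0.04938463  0.34840158 -0.76098457] 34.82019091183934 [ 2.48051699e-04  9.82152414e-01  1.88086596e-01 -7.41152922e-05]
[351.29714031 202.66239264] [280.72323111 327.86120244] [280.77509911 220.94732079]
```

View pics/w2.png

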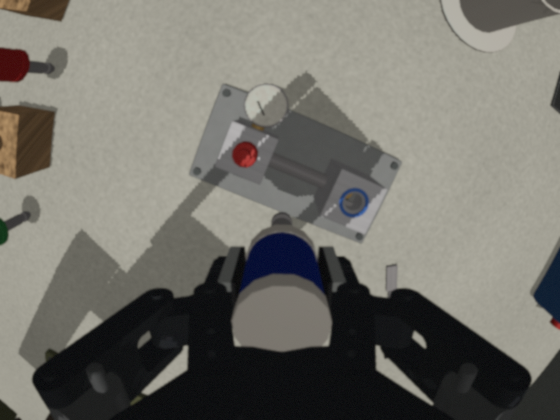

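Wrist view: the cartridge is held upright, its spigot tip at about (282,215) and its cap centre at about (282,312). The blue-ringed port is at about (354,203). Enlarging to read these.

```bash
python3 - <<'E'
from h import *
im=cv2.imread('pics/w2.png')
a=cv2.resize(im[180:230,260:310],(400,400),interpolation=cv2.INTER_CUBIC);b=cv2.resize(im[178:228,329:379],(400,400),interpolation=cv2.INTER_CUBIC)
cv2.imwrite('pics/c2.png',np.hstack([a,b]))
p=P('wrist'); s=manip.read_state()
# candidate predictions
T=s['eef_pos']; print('tip pred',proj('wrist',p,T+[0,0,-70.4]),'shoulder',proj('wrist',p,T+[0,0,-9.4]),'cap',proj('wrist',p,T+[0,0,50.6]))
print(atz('wrist',p,354,203,72))
# blue ring centroid
h=cv2.cvtColor(im,cv2.COLOR_BGR2HSV); m=cv2.inRange(h,(100,110,50),(130,255,255)); m[:, :330]=0;m[:,380:]=0;m[:178]=0;m[228:]=0
ys,xs=np.nonzero(m); print(cv2.fitEllipse(np.c_[xs,ys].astype(np.float32)),(xs.min()+xs.max())/2,(ys.min()+ys.max())/2,len(xs))
E
```

```text
tip pred [281.03666006 216.74315408] shoulder [280.77869008 255.32868573] cap [280.29062139 329.0301108 ]
[ 528.73971136 -221.25718316   72.        ]
((353.4617614746094, 202.1627655029297), (25.068618774414062, 27.117483139038086), 49.86198425292969) 353.5 202.5 190
```

View pics/c2.png

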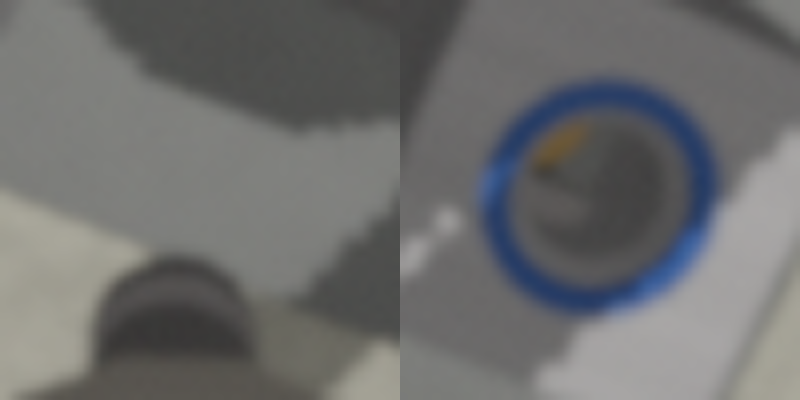

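Ring centre is at (353.5,202.3), and the spigot tip at about (281,216) sits where predicted, under the TCP. Moving above the port.

Call:
{"method": "servo_tool", "body": {"deltas": [[[-1, 15, 0], [0, 0, 0], 0.2], [[-2, 30, 0], [0, 0, 0], 0.2], [[-3, 45, 0], [0, 0, 0], 0.2], [[-4, 57, 0], [0, 0, 0], 0.2], [[-4, 57, 10], [0, 0, 0], 0.2], [[-4, 57, 20], [0, 0, 0], 0.2], [[-4, 57, 30], [0, 0, 0], 0.2], [[-4, 57, 34], [0, 0, 0], 0.2], [[-4, 57, 34], [0, 0, 0], 0.2], [[-4, 57, 34], [0, 0, 0], 0.2]]}}

```text
clock: 7.35
eef_pos: [527.8, -217.6, 155.2]
tcp_rot: [-0.0, 0.982, 0.189, -0.0]
wrist_force: [0.2, -1.2, -0.4]
opening: 35.0
finger_force: 60.2
```

```bash
python3 - <<'E'
from h import *
s=manip.read_state(); print(s['eef_pos'],s['wrist_force'],s['tcp_rot'])
w,p=snap('wrist','w3.png'); a,_=snap('scene','s3.png'); b,_=snap('side','d3.png')
print(manip.read_state()['eef_pos'])
X=np.array([529,-220.5,72.]); T=s['eef_pos']+[0,0,-70.4]
for n in('wrist','scene','side'): print(n,proj(n,P(n),X).round(1),proj(n,P(n),T).round(1))
def c(n,im):
    u,v=proj(n,P(n),X).astype(int); return cv2.resize(im[v-37:v+38,u-33:u+33][:,:,::-1],(266,300),interpolation=cv2.INTER_CUBIC)
cv2.imwrite('pics/c3.png',cv2.resize(np.hstack([c('wrist',w),c('scene',a),c('side',b)]),(798,300)))
E
```

```text
[ 527.75336593 -217.6283636   155.20385254] [ 0.1985177  -1.22667547 -0.36520444] [-1.03334525e-04  9.81889105e-01  1.89456489e-01 -1.11650703e-04]
[ 528.18145601 -217.98367237  155.84159757]
wrist [284.4 211.2] [280. 217.]
scene [194.7 183.5] [195.3 179.3]
side [261.9 268.6] [261.4 264.3]
```

View pics/c3.png

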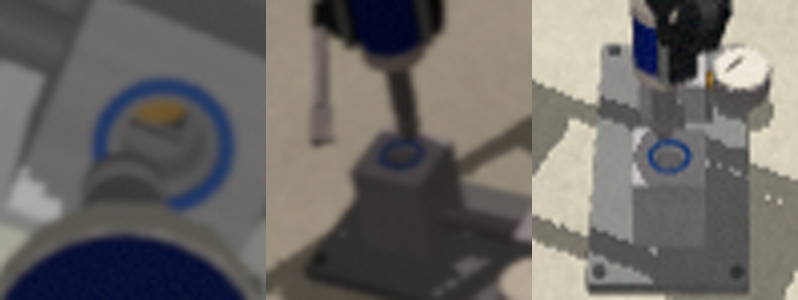

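The wrist crop has the ring centred at about (291.4,209.7) and the spigot tip at about (280.8,214), so the tip is several mm short along tool +y. Scene ring is at (194.2,184.2), side at (262,269.7). Computing the correction now that the arm has settled.

```bash
python3 - <<'E'
from h import *
for i in range(2):
    s=manip.read_state(); p=P('wrist'); T=s['eef_pos']; print(T, p['fx'],p['cx'])
    w,_=snap('wrist','w4_%d.png'%i)
h=cv2.cvtColor(cv2.cvtColor(w,cv2.COLOR_RGB2BGR),cv2.COLOR_BGR2HSV); m=cv2.inRange(h,(100,110,50),(130,255,255))
m[:190]=0;m[226:]=0;m[:,:270]=0;m[:,312:]=0
ys,xs=np.nonzero(m); print(xs.min(),xs.max(),ys.min(),ys.max())
u,v=(xs.min()+xs.max())/2, 209.7
from scipy.spatial.transform import Rotation as Ro
R=Ro.from_quat([*s['tcp_rot'][1:],s['tcp_rot'][0]]).as_matrix()
for uv in [(u,v),(291.4,209.7)]:
    X=atz('wrist',p,*uv,72); print(uv,X,'tool shift',R.T@(X-T))
print('tip',proj('wrist',p,T+[0,0,-70.4]))
E
```

```text
[ 528.18145601 -217.98367237  155.84159757] 325.19226210127806 281.30180580720486
[ 528.17062692 -218.02599295  155.85107675] 325.19226210127806 281.30180580720486
274 307 194 225
(np.float64(290.5), 209.7) [ 531.70070287 -224.23970718   72.        ] tool shift [ 0.90237929  7.00887614 83.85783279]
(291.4, 209.7) [ 531.94321829 -224.84663477   72.        ] tool shift [ 0.90182748  7.66246181 83.8583929 ]
tip [280.74455153 216.94497167]
```

Call:
{"method": "servo_tool", "body": {"deltas": [[[0.5, 4, 0], [0, 0, 0], 0.2], [[1, 7, 0], [0, 0, 0], 0.2], [[1, 7, 0], [0, 0, 0], 0.2], [[1, 7, 3], [0, 0, 0], 0.2], [[1, 7, 6], [0, 0, 0], 0.2], [[1, 7, 9], [0, 0, 0], 0.2], [[1, 7, 11], [0, 0, 0], 0.2], [[1, 7, 13], [0, 0, 0], 0.2], [[1, 7, 14], [0, 0, 0], 0.2], [[1, 7, 15], [0, 0, 0], 0.2], [[1, 7, 16], [0, 0, 0], 0.2], [[1, 7, 16], [0, 0, 0], 0.2]]}}

```text
clock: 8.8
eef_pos: [531.3, -224.1, 139.2]
tcp_rot: [-0.0, 0.982, 0.189, -0.0]
wrist_force: [-0.2, 0.3, -1.5]
opening: 34.8
finger_force: 60.2
```

```bash
python3 - <<'E'
from h import *
s=manip.read_state(); print(s['eef_pos'],s['wrist_force'],s['tcp_rot'])
w,p=snap('wrist','w5.png');b,q=snap('side','d5.png'); a,r=snap('scene','s5.png')
X=np.array([531.8,-224.5,72.])
def c(n,im):
    u,v=proj(n,P(n),X).astype(int); return cv2.resize(im[v-37:v+38,u-33:u+33][:,:,::-1],(266,300),interpolation=cv2.INTER_CUBIC)
cv2.imwrite('pics/c5.png',np.hstack([c('wrist',w),c('scene',a),c('side',b)]))
print(manip.read_state()['eef_pos'],manip.read_state()['wrist_force'])
E
```

```text
[ 531.26603166 -224.05980112  139.22980588] [-0.16157057  0.30045436 -1.52420603] [-3.72347120e-05  9.81926553e-01  1.89262359e-01 -5.70712990e-05]
[ 531.38864984 -224.10499115  139.38279451] [-0.47824463  0.07490329 -1.57460134]
```

View pics/c5.png

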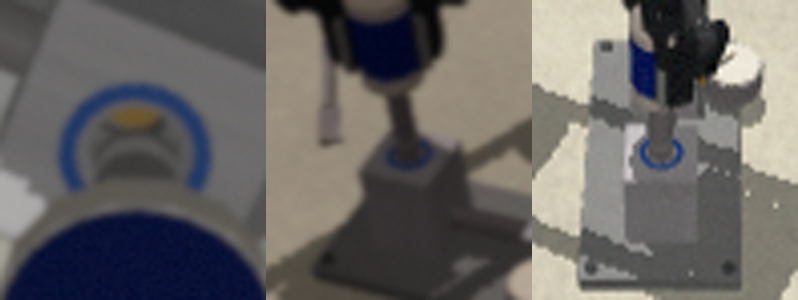

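Crop shows the spigot tip centred inside the blue ring in all three views, with no contact force. Descending in small steps.

Call:
{"method": "servo_tool", "body": {"deltas": [[[0, 0, 1], [0, 0, 0], 0.2], [[0, 0, 2], [0, 0, 0], 0.2], [[0, 0, 3], [0, 0, 0], 0.2], [[0, 0, 4], [0, 0, 0], 0.2], [[0, 0, 5], [0, 0, 0], 0.2], [[0, 0, 6], [0, 0, 0], 0.2], [[0, 0, 7], [0, 0, 0], 0.2], [[0, 0, 8], [0, 0, 0], 0.2], [[0, 0, 8], [0, 0, 0], 0.2]]}}

```text
clock: 9.85
eef_pos: [531.2, -224.0, 131.1]
tcp_rot: [-0.0, 0.982, 0.189, -0.0]
wrist_force: [-0.0, 0.6, -1.7]
opening: 34.8
finger_force: 60.2
```

Call:
{"method": "servo_tool", "body": {"deltas": [[[0, 0, 1], [0, 0, 0], 0.2], [[0, 0, 2], [0, 0, 0], 0.2], [[0, 0, 3], [0, 0, 0], 0.2], [[0, 0, 4], [0, 0, 0], 0.2], [[0, 0, 5], [0, 0, 0], 0.2], [[0, 0, 6], [0, 0, 0], 0.2], [[0, 0, 7], [0, 0, 0], 0.2], [[0, 0, 8], [0, 0, 0], 0.2], [[0, 0, 8], [0, 0, 0], 0.2]]}}

```text
clock: 10.75
eef_pos: [531.2, -224.0, 123.1]
tcp_rot: [-0.0, 0.982, 0.189, -0.0]
wrist_force: [-0.2, -0.3, -1.2]
opening: 34.7
finger_force: 60.2
```

Call:
{"method": "servo_tool", "body": {"deltas": [[[0, 0, 1], [0, 0, 0], 0.2], [[0, 0, 2], [0, 0, 0], 0.2], [[0, 0, 3], [0, 0, 0], 0.2], [[0, 0, 4], [0, 0, 0], 0.2], [[0, 0, 5], [0, 0, 0], 0.2], [[0, 0, 6], [0, 0, 0], 0.2], [[0, 0, 6], [0, 0, 0], 0.2]]}}

```text
clock: 11.45
eef_pos: [531.2, -224.0, 117.1]
tcp_rot: [-0.0, 0.982, 0.189, -0.0]
wrist_force: [0.3, 0.0, -1.0]
opening: 34.7
finger_force: 60.2
```

Call:
{"method": "servo_tool", "body": {"deltas": [[[0, 0, 1], [0, 0, 0], 0.2], [[0, 0, 2], [0, 0, 0], 0.2], [[0, 0, 3], [0, 0, 0], 0.2], [[0, 0, 4], [0, 0, 0], 0.2], [[0, 0, 5], [0, 0, 0], 0.2], [[0, 0, 5], [0, 0, 0], 0.2]]}}

```text
clock: 12.05
eef_pos: [531.6, -224.3, 112.6]
tcp_rot: [0.0, 0.982, 0.189, 0.0]
wrist_force: [0.2, 0.2, 2.3]
opening: 34.8
finger_force: 60.2
```

Call:
{"method": "servo_tool", "body": {"deltas": [[[0, 0, 1], [0, 0, 0], 0.2], [[0, 0, 2], [0, 0, 0], 0.2], [[0, 0, 3], [0, 0, 0], 0.2], [[0, 0, 4], [0, 0, 0], 0.2], [[0, 0, 4], [0, 0, 0], 0.2]]}}

```text
clock: 12.55
eef_pos: [531.2, -224.2, 107.8]
tcp_rot: [-0.0, 0.982, 0.189, -0.0]
wrist_force: [0.3, -0.7, -0.4]
opening: 34.7
finger_force: 60.0
```

Call:
{"method": "servo_tool", "body": {"deltas": [[[0, 0, 1], [0, 0, 0], 0.2], [[0, 0, 2], [0, 0, 0], 0.2], [[0, 0, 3], [0, 0, 0], 0.2], [[0, 0, 3], [0, 0, 0], 0.2]]}}

```text
clock: 12.95
eef_pos: [531.3, -224.0, 105.0]
tcp_rot: [-0.0, 0.982, 0.189, -0.0]
wrist_force: [0.2, 0.1, 0.1]
opening: 34.9
finger_force: 60.0
```

Call:
{"method": "servo_tool", "body": {"deltas": [[[0, 0, 1], [0, 0, 0], 0.2], [[0, 0, 2], [0, 0, 0], 0.2], [[0, 0, 2], [0, 0, 0], 0.2]]}}

```text
clock: 13.25
eef_pos: [531.3, -224.0, 103.2]
tcp_rot: [-0.0, 0.982, 0.189, -0.0]
wrist_force: [0.6, 0.8, 1.0]
opening: 34.7
finger_force: 59.9
```

Call:
{"method": "servo_tool", "body": {"deltas": [[[0, 0, 1], [0, 0, 0], 0.2], [[0, 0, 1], [0, 0, 0], 0.2]]}}

```text
clock: 13.45
eef_pos: [531.2, -224.0, 102.2]
tcp_rot: [-0.0, 0.982, 0.189, -0.0]
wrist_force: [0.9, 0.8, 0.3]
opening: 34.9
finger_force: 59.9
```

Call:
{"method": "servo_tool", "body": {"deltas": [[[0, 0, 1], [0, 0, 0], 0.2], [[0, 0, 1], [0, 0, 0], 0.2]]}}

```text
clock: 13.65
eef_pos: [531.2, -224.0, 101.1]
tcp_rot: [-0.0, 0.982, 0.189, -0.0]
wrist_force: [-0.0, 0.5, 2.1]
opening: 34.8
finger_force: 59.9
```

Call:
{"method": "servo_tool", "body": {"deltas": [[[0, 0, 0.7], [0, 0, 0], 0.2], [[0, 0, 0.7], [0, 0, 0], 0.2]]}}

```text
clock: 13.85
eef_pos: [531.3, -224.0, 100.5]
tcp_rot: [-0.0, 0.982, 0.189, -0.0]
wrist_force: [1.0, 0.4, 1.8]
opening: 35.1
finger_force: 59.9
```

Call:
{"method": "servo_tool", "body": {"deltas": [[[0, 0, 0.7], [0, 0, 0], 0.2], [[0, 0, 0.7], [0, 0, 0], 0.2]]}}

```text
clock: 14.05
eef_pos: [531.2, -224.0, 99.8]
tcp_rot: [-0.0, 0.982, 0.189, -0.0]
wrist_force: [-0.0, 0.2, 1.7]
opening: 34.6
finger_force: 59.9
```

Call:
{"method": "servo_tool", "body": {"deltas": [[[0, 0, 0.6], [0, 0, 0], 0.2], [[0, 0, 0.6], [0, 0, 0], 0.2]]}}

```text
clock: 14.25
eef_pos: [531.3, -224.0, 99.6]
tcp_rot: [-0.0, 0.982, 0.189, 0.0]
wrist_force: [0.1, 0.0, 3.7]
opening: 34.6
finger_force: 60.3
```

Call:
{"method": "servo_tool", "body": {"deltas": [[[0, 0, 0.6], [0, 0, 0], 0.2], [[0, 0, 0.6], [0, 0, 0], 0.2]]}}

```text
clock: 14.45
eef_pos: [531.4, -224.0, 99.5]
tcp_rot: [0.0, 0.982, 0.189, 0.0]
wrist_force: [-0.4, 0.9, 8.2]
opening: 35.0
finger_force: 60.7
```

Call:
{"method": "servo_tool", "body": {"deltas": [[[0, 0, 0.5], [0, 0, 0], 0.2], [[0, 0, 0.5], [0, 0, 0], 0.2]]}}

```text
clock: 14.65
eef_pos: [531.5, -224.0, 99.4]
tcp_rot: [0.0, 0.982, 0.189, 0.0]
wrist_force: [-0.9, 2.0, 9.2]
opening: 34.8
finger_force: 60.9
```

About 10.7 N against almost no travel, at a depth of about 43 mm, fits the hard stop just past locking. Starting the tug gradually.

Call:
{"method": "servo_tool", "body": {"deltas": [[[0, 0, -1], [0, 0, 0], 0.2], [[0, 0, -2], [0, 0, 0], 0.2], [[0, 0, -3], [0, 0, 0], 0.2], [[0, 0, -3], [0, 0, 0], 0.2]]}}

```text
clock: 15.05
eef_pos: [531.3, -224.0, 101.0]
tcp_rot: [-0.0, 0.982, 0.189, -0.0]
wrist_force: [-0.4, 0.6, 1.7]
opening: 34.7
finger_force: 60.3
```

Call:
{"method": "servo_tool", "body": {"deltas": [[[0, 0, -0.7], [0, 0, 0], 0.2], [[0, 0, -1.5], [0, 0, 0], 0.2], [[0, 0, -1.5], [0, 0, 0], 0.2]]}}

```text
clock: 15.35
eef_pos: [531.2, -224.0, 102.0]
tcp_rot: [-0.0, 0.982, 0.189, -0.0]
wrist_force: [1.4, 0.4, -5.3]
opening: 35.0
finger_force: 60.1
```

Call:
{"method": "servo_tool", "body": {"deltas": [[[0, 0, -0.7], [0, 0, 0], 0.2], [[0, 0, -1.4], [0, 0, 0], 0.2], [[0, 0, -1.4], [0, 0, 0], 0.2]]}}

```text
clock: 15.65
eef_pos: [531.1, -224.1, 103.7]
tcp_rot: [-0.0, 0.982, 0.189, -0.0]
wrist_force: [1.2, -0.7, -7.6]
opening: 34.4
finger_force: 60.4
```

Call:
{"method": "servo_tool", "body": {"deltas": [[[0, 0, -0.5], [0, 0, 0], 0.2], [[0, 0, -0.9], [0, 0, 0], 0.2], [[0, 0, -0.9], [0, 0, 0], 0.2]]}}

```text
clock: 15.95
eef_pos: [531.1, -224.0, 104.6]
tcp_rot: [-0.0, 0.982, 0.189, -0.0]
wrist_force: [2.8, -1.2, -9.4]
opening: 34.9
finger_force: 60.8
```

Call:
{"method": "servo_tool", "body": {"deltas": [[[0, 0, -0.2], [0, 0, 0], 0.2], [[0, 0, -0.3], [0, 0, 0], 0.2], [[0, 0, -0.3], [0, 0, 0], 0.2]]}}

```text
clock: 16.25
eef_pos: [531.0, -224.0, 104.7]
tcp_rot: [-0.0, 0.982, 0.189, -0.0]
wrist_force: [2.0, -1.5, -14.4]
opening: 34.9
finger_force: 61.1
```

Call:
{"method": "servo_tool", "body": {"deltas": [[[0, 0, 0.25], [0, 0, 0], 0.2], [[0, 0, 0.25], [0, 0, 0], 0.2], [[0, 0, 0.25], [0, 0, 0], 0.2]]}}

```text
clock: 16.55
eef_pos: [531.0, -224.0, 104.7]
tcp_rot: [-0.0, 0.982, 0.189, -0.0]
wrist_force: [1.7, -0.8, -15.4]
opening: 34.8
finger_force: 61.2
```

Call:
{"method": "servo_tool", "body": {"deltas": [[[0, 0, 0.6], [0, 0, 0], 0.2], [[0, 0, 0.6], [0, 0, 0], 0.2]]}}

```text
clock: 16.75
eef_pos: [531.1, -224.0, 104.6]
tcp_rot: [-0.0, 0.982, 0.189, -0.0]
wrist_force: [0.8, -0.6, -11.4]
opening: 35.2
finger_force: 61.1
```

Locked: it holds a 10 N pull. Relaxing, then releasing.

Call:
{"method": "servo_tool", "body": {"deltas": [[[0, 0, 1], [0, 0, 0], 0.2], [[0, 0, 2], [0, 0, 0], 0.2], [[0, 0, 3], [0, 0, 0], 0.2], [[0, 0, 3.3], [0, 0, 0], 0.2], [[0, 0, 3.3], [0, 0, 0], 0.2]]}}

```text
clock: 17.25
eef_pos: [531.3, -224.0, 101.5]
tcp_rot: [-0.0, 0.982, 0.189, 0.0]
wrist_force: [-0.5, 0.8, -4.2]
opening: 34.6
finger_force: 61.9
```

Call:
{"method": "servo_tool", "body": {"deltas": [[[0, 0, 0.6], [0, 0, 0], 0.2], [[0, 0, 0.6], [0, 0, 0], 0.2]], "force": 20}}

```text
clock: 17.45
eef_pos: [531.6, -224.2, 101.3]
tcp_rot: [0.0, 0.982, 0.189, 0.0]
wrist_force: [-1.5, 0.6, -0.1]
opening: 34.5
finger_force: 62.3
```

Call:
{"method": "servo_tool", "body": {"deltas": [[[0, 0, 0], [0, 0, 0], 0.42], [[0, 0, 0], [0, 0, 0], 0.5], [[0, 0, 0], [0, 0, 0], 0.6], [[0, 0, 0], [0, 0, 0], 0.7], [[0, 0, 0], [0, 0, 0], 0.8], [[0, 0, 0], [0, 0, 0], 0.8], [[0, 0, 0], [0, 0, 0], 0.8]]}}

```text
clock: 18.15
eef_pos: [531.4, -224.1, 100.6]
tcp_rot: [0.0, 0.982, 0.189, 0.0]
wrist_force: [-0.5, -0.1, 0.5]
opening: 68.2
finger_force: 0.0
```

Call:
{"method": "servo_tool", "body": {"deltas": [[[0, 0, -10], [0, 0, 0], 0.8], [[0, 0, -25], [0, 0, 0], 0.8], [[0, 0, -45], [0, 0, 0], 0.8], [[0, 0, -70], [0, 0, 0], 0.8], [[0, 0, -95], [0, 0, 0], 0.8], [[0, 0, -120], [0, 0, 0], 0.8], [[0, 0, -140], [0, 0, 0], 0.8], [[0, 0, -150], [0, 0, 0], 0.8], [[0, 0, -150], [0, 0, 0], 0.8], [[0, 0, -150], [0, 0, 0], 0.8]]}}

```text
clock: 19.15
eef_pos: [530.9, -223.9, 250.1]
tcp_rot: [-0.0, 0.982, 0.189, -0.0]
wrist_force: [0.5, 0.1, -0.2]
opening: 68.0
finger_force: 0.0
```

```bash
python3 - <<'E'
from h import *
s=manip.read_state(); print(s['eef_pos'],s['wrist_force'])
a,_=snap('scene','s9.png'); b,_=snap('side','d9.png')
r=lambda i,x,y,w,h:cv2.resize(i[y:y+h,x:x+w][:,:,::-1],(400,450),interpolation=cv2.INTER_CUBIC)
cv2.imwrite('pics/c9.png',np.hstack([r(a,150,100,280,315),r(b,140,100,240,270)]))
E
```

```text
[ 530.88694907 -223.8742459   250.08400278] [ 0.4942899   0.10417971 -0.20835505]
```

View pics/c9.png

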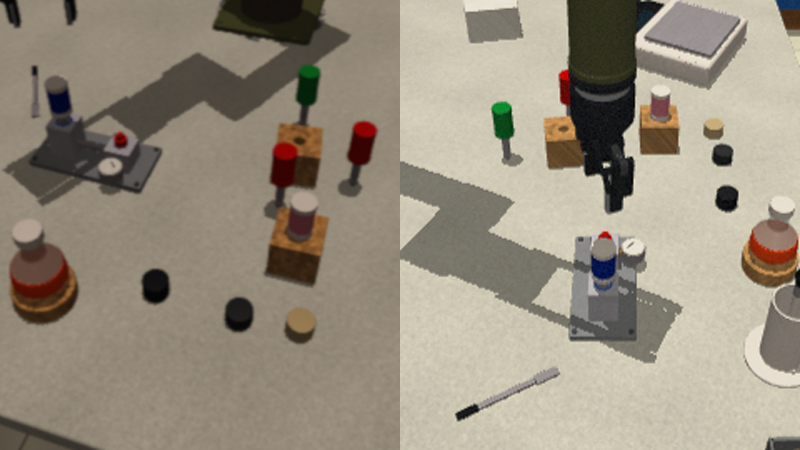

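The blue cartridge stands upright in the port (crop (60,100) and (602,265)), everything else is in place, and the gripper is clear.

```bash
python3 -c "
from bench import manip
print(manip.close_job())"
```

```text
the job is handed in; nothing more can be done
None
```

The blue cartridge is locked in the blue-ringed port; it held an upward tug of about 10 N (briefly about 14 N), was released and left standing upright, and the job was handed in after about 19 s of the 58 s allowed.

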